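# Weigh the garlic with the bowl tared off

## Robot

A 6-joint arm with a two-finger parallel gripper is mounted at the origin on a cart in front of the work surface, level with it; the furniture and walls round the work are solid. World frame = base frame: x ahead of the robot, y to its left, z up, the work surface at z = 0. Lengths are in m, angles in rad, forces in N, time in s.
With the tool pointing down it reaches from about 0.25 to 0.775 m from the base axis. Payload 4 kg.
Tool frame: the origin (TCP) lies at the very end of the fingers, on their centre line; the grasp point (between the pads) lies env.grip_point_offset behind it (env.grip_point_offset is the distance from the TCP to the grasp point, in m); x points along the fingers, z is the direction in which the jaws open and shut, and the axes are right-handed (so a half turn about x gives the same grasp; the last joint's range is limited). The gripper opens to 85 mm and grips with 20 to 120 N. Pads are 22 mm wide; open, the fingers measure 114 mm over their backs; the gripper's body (76 mm by 85 mm) begins 54 mm behind the grasp point. The pads swing forward as they close: fully open they stand 13 mm farther back than shut.
Start: joints at [1.014, 0.087, 1.371, -0, 1.684, -0.103], TCP at [0.241, 0.494, 0.231] pointing down, gripper open.
Joint ranges: [-3.1, 3.1], [-0.76, 2.03], [0.27, 2.55], [-1.08, 4.22], [0.17, 2.65], [-2.57, 2.57]. Speed limits (rad/s): [2.79, 2.79, 3.14, 3.14, 3.14, 3.14].

## Interface

Orientations are given as a unit quaternion [w, x, y, z].
In Python, from cell import env gives the robot as it stands. Calls block until the motion is done:
- env.move_to(position, orientation): joint-space move of the TCP to a pose.
- env.servo_line(position, rot=None, velocity=0.15, max_force=None): straight line of the TCP; rot=None keeps the orientation; velocity is the mean speed in m/s. With max_force (N) it stops when the force on the tool has changed by that much, and returns True; else False.
- env.set_joints(angles): joint-space move.
- env.let_go() and env.clamp(): open the fingers fully, or close them until they stop; the grip force is fixed at half the most.
- env.hold(seconds).
- env.inverse_kinematics(position, orientation): joint angles nearest the present ones, or None.
- env.snapshot(name): name is "scene" or "top" or "wrist"; returns a dict with "color" (384x512x3 uint8, red, green, blue), "K" (3x3 intrinsics, pixels), "k1" (the pictures are not rectified: a ray, as slopes to the right and down, at radius r is drawn at 1 + k1 r^2 times it, then the intrinsics apply), "pose" (4x4, takes a point from camera to world coordinates). Camera axes: x right, y down, z forward; pixel columns grow to the right and rows downward; lengths in m; the calibration is good to about 2 mm. A picture is of the moment at which its call begins. There is no depth.
A pose or a line that the arm cannot do raises env.PlanningError and nothing moves.
- env.hand_in(): hands the job in, once; it reports no verdict.
Readings, each from a call of its own:
- env.current_clock(): time.
- env.current_joint_positions(): joint angles.
- env.current_joint_vel(): joint speeds.
- env.current_effort(): joint torques, N m.
- env.current_ee_pos(): TCP position.
- env.current_tool_rot(): TCP orientation.
- env.current_ft_force(): force on the tool from outside, world axes, zero at the start.
- env.current_wrist_torque(): the same for the moment, N m.
- env.current_opening(): finger opening in m.
Only numpy, scipy, OpenCV 4.12 (cv2) and the standard library are available. Lean on these libraries where they do the work, as an engineer would, in place of code of your own. Each camera call takes 0.05 s, during which the arm holds its last target.

## Task

Weigh the garlic in the bowl that stands on the bench scale: press the power key, then the unit key, then the tare key while the bowl is still empty, each fully home and let up again before the next; then set the garlic in the bowl without dropping it, take the hand away, and press the hold key so that the reading stays. Press gently, one key at a time, never the hold key before the garlic is in or another key after it; keep the bowl standing on the pan and leave the onion, the pepper mill and the herb tub where they are.

Things in the scene. Friction and masses are not known exactly. Their poses are not given: they have to be found in the camera images.
- scale: White bench scale, fixed. Origin: on the worktop under the middle of its steel pan; z up, x away from the robot, y left (these turn with its yaw, up to 0.22 rad). Foot and pan reach 95 mm fore and aft, 103 mm to each side; pan top 50 mm up. Behind the pan a bracket carries the grey indicator head with the keys (see hinge_line) on a stiff friction hinge that pressing does not turn.
- hinge_line (a point): Middle of the head's hinge line (along the scale's y), fixed at scale x = +137, z = 108 mm. The head leans back by A, 0.26 to 0.75 rad, new each time and NOT reported: find it by touch or eye. From the hinge line, U runs along the face: away from the robot and up by A above level; N out of the face: up, and toward the robot by A from vertical. Face: plane N = 55 mm, U -14 to 106, y -100 to 100 mm.
- key_power (a joint): Travel of the power key: 0 m up, 0.004 m home. Small round key, 18 mm across, at the left end of the row. The four white keys stand in a row at U = 22 mm below the window (window U 47 to 97, y -70 to 70 mm, flush; bare face beside it), tops at N = 62 mm (7 mm proud); they go in along -N: spring 2 N at first, 6 N home, then a hard stop. This one: scale y = +72 mm.
- key_unit (a joint): Travel of the unit key (0 m up, 0.004 m home): square key, 18 mm, second from left, at scale y = +36 mm.
- key_tare (a joint): Travel of the tare key (0 m up, 0.004 m home): wide bar key, 40 mm wide and 18 mm high, third from left, at scale y = -12 mm.
- key_hold (a joint): Travel of the hold key (0 m up, 0.004 m home): large round key, 26 mm across, at the right end, at scale y = -66 mm.
- bowl: Loose brown glass bowl, 125 mm wide and 59 mm high, hollow, mouth about 115 mm, narrowing to a flat inner floor about 60 mm across and 6 mm up; it stands on the weighing pan. Origin: centre of its underside; z up. The garlic fits in its middle.
- garlic_center (a point): Middle (half-way up) of the loose garlic bulb on the worktop: cream, 42 mm wide, 53 mm high with a thin neck at the top, about 60 g, standing upright; widest at about a third of its height. It can be gripped from above across its belly in any direction.
- garlic: The same garlic bulb; origin at the centre of its underside.
- onion: Bystander: loose brown onion, 68 mm wide, 93 mm high with its dry top; origin under it. It and the garlic may change places.
- mill: Bystander: loose wooden pepper mill, 58 mm wide, 170 mm high; origin under it.
- tub: Bystander: loose clear tub of herbs, 95 mm wide, 92 mm high; origin under it.
Things that resemble listed ones, but are neither listed nor needed, are in the scene too. Several things have the shape of the bowl; the one meant has the colours described above. Leave any green look-alike of the garlic alone.

How it is judged:
On the way, in this order (a step that is already met when the one before it is completed fails the run):
1. the power key is pressed home, all others up (value of joint key_power above 0.0028 m and value of joint each of key_unit, key_tare, key_hold below 0.001 m), for 0.05 s.
2. the power key is up again and the unit key is pressed home (value of joint key_power below 0.001 m and value of joint key_unit above 0.0028 m), for 0.05 s.
3. the unit key is up again and the tare key is pressed home, with the garlic not in the bowl and the bowl on the pan (value of joint key_unit below 0.001 m and value of joint key_tare above 0.0028 m and angle between bowl's own z axis and vertical below 0.1 rad and z of bowl in the frame of scale between 0.046 and 0.056 m and not (horizontal distance between garlic_center and bowl below 0.042 m and z of garlic_center in the frame of bowl between 0.01 and 0.05 m)), for 0.05 s.
4. the garlic rests in the bowl, let go, all keys up (horizontal distance between garlic_center and bowl below 0.042 m and z of garlic_center in the frame of bowl between 0.01 and 0.05 m and linear speed of garlic below 0.03 m/s and contact force between the fingers and garlic below 0.1 N and value of joint each of key_power, key_unit, key_tare, key_hold below 0.001 m), for 0.2 s.
5. the hold key is pressed home with the garlic resting in the bowl (value of joint key_hold above 0.0028 m and horizontal distance between garlic_center and bowl below 0.042 m and z of garlic_center in the frame of bowl between 0.01 and 0.05 m and linear speed of garlic below 0.03 m/s and contact force between the fingers and garlic below 0.1 N and angle between bowl's own z axis and vertical below 0.1 rad and z of bowl in the frame of scale between 0.046 and 0.056 m), for 0.05 s.
At the end, for the whole second after the job is handed in: The garlic rests in the bowl (its middle within 42 mm sideways of the bowl's axis and 10 to 50 mm above the bowl's underside, slower than 0.03 m/s) and is let go; the bowl stands upright (tilt under 0.1 rad) on the pan, its middle within 60 mm of the pan's; all four keys are up (travel under 1 mm) (all of step 4 and angle between bowl's own z axis and vertical below 0.1 rad and z of bowl in the frame of scale between 0.046 and 0.056 m and horizontal distance between bowl and scale below 0.06 m); the robot touches nothing.
It fails at once if two keys are pressed at once (both more than 1.5 mm in) (value of joint each of key_power, key_unit above 0.0015 m or value of joint each of key_power, key_tare above 0.0015 m or value of joint each of key_power, key_hold above 0.0015 m or value of joint each of key_unit, key_tare above 0.0015 m or value of joint each of key_unit, key_hold above 0.0015 m or value of joint each of key_tare, key_hold above 0.0015 m).
It fails at once if the power, unit or tare key is pressed while the garlic is in the bowl, or the hold key while it is not (((horizontal distance between garlic_center and bowl below 0.042 m and z of garlic_center in the frame of bowl between 0.01 and 0.05 m) and value of joint any of key_power, key_unit, key_tare above 0.0025 m) or (not (horizontal distance between garlic_center and bowl below 0.042 m and z of garlic_center in the frame of bowl between 0.01 and 0.05 m) and value of joint key_hold above 0.0025 m)).
It fails at once if the robot presses on the scale with more than 60 N (contact force between any of the fingers, the arm and scale above 60 N).
It fails at once if the garlic is dropped (falls faster than 0.7 m/s out of the fingers, about 25 mm of free fall) (contact force between the fingers and garlic below 0.05 N and linear speed of garlic above 0.7 m/s).
It fails at once if the onion, the pepper mill or the herb tub is moved more than 20 mm or tipped (distance of any of onion, mill, tub from where it was at the start of the episode above 0.02 m or angle between any of onion, mill, tub's own z axis and vertical above 0.3 rad).
It also fails if it takes over 67 s, if anything falls off the work surface, if the arm or the gripper's body presses on something with over 40 N, if the wrist force passes 120 N, or if a joint passes its speed limit or range.

## Working session

There is one attempt and no reset: what is moved stays moved. The work goes in short steps, each a Python script; the robot and the scene stay as the last script left them, time stands still between calls to the robot, and variables do not carry over. Pictures are saved under pics/ and viewed, and the job is handed in when it is done.

```bash
ls; mkdir -p pics; python3 - <<'E'
from cell import env
import cv2,numpy as np
for n in["scene","top","wrist"]:
    s=env.snapshot(n); cv2.imwrite(f"pics/a_{n}.png",s["color"][:,:,::-1]); print(n,s["K"].tolist(),s["k1"],np.round(s["pose"],4).tolist())
print(env.grip_point_offset,env.current_clock(),env.current_tool_rot(),env.current_opening())
E
```

```text
pics
scene [[438.244484203355, 0.0, 260.3334007104032], [0.0, 438.244484203355, 194.24309984651526], [0.0, 0.0, 1.0]] -0.03526294595818534 [[0.8479, -0.319, 0.4233, 0.0235], [-0.5298, -0.5362, 0.6571, -0.5113], [0.0174, -0.7815, -0.6237, 0.765], [0.0, 0.0, 0.0, 1.0]]
top [[410.725953674384, 0.0, 257.36704963632957], [0.0, 410.725953674384, 191.13602210052426], [0.0, 0.0, 1.0]] -0.09695261953088594 [[-0.0046, -0.981, 0.1941, 0.2193], [-0.9999, 0.0074, 0.0134, 0.1574], [-0.0145, -0.194, -0.9809, 1.322], [0.0, 0.0, 0.0, 1.0]]
wrist [[342.52882371980525, 0.0, 255.6864239435148], [0.0, 342.52882371980525, 184.3960919740779], [0.0, 0.0, 1.0]] -0.09910339166531927 [[0.4378, 0.8583, 0.2678, 0.1722], [0.8991, -0.4168, -0.1341, 0.5281], [-0.0035, 0.2995, -0.9541, 0.3737], [0.0, 0.0, 0.0, 1.0]]
0.0187 0.15 [ 0.59910169 -0.37496918  0.60022865  0.37443404] 0.08533860405206563
```

View pics/a_scene.png

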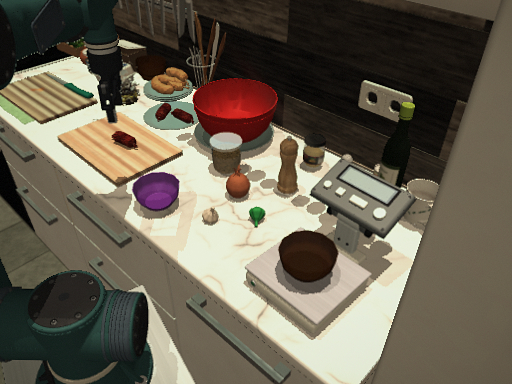

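View pics/a_top.png

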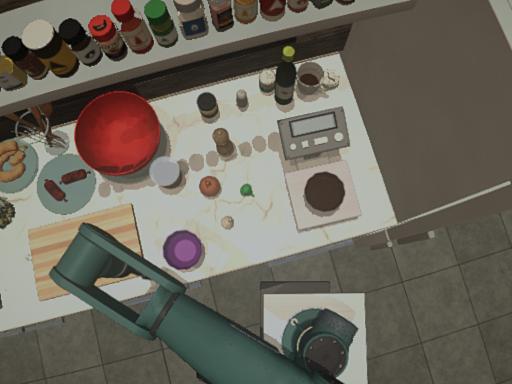

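View pics/a_wrist.png

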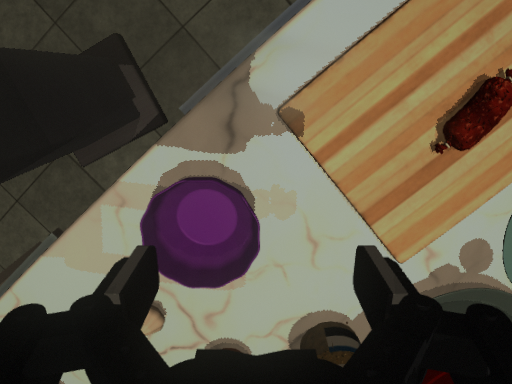

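The scene view shows the scale at right with the brown bowl (308,257) and the head's keys at about (327,184)–(380,213). The garlic is at scene (210,215) and top (227,222), and the green look-alike is at top (247,190). I'll enlarge these areas.

```bash
python3 - <<'E'
import cv2
a=cv2.imread("pics/a_top.png"); 
cv2.imwrite("pics/b_top.png",cv2.resize(a[95:235,265:375],None,fx=5,fy=4.2*5/4.2 if 0 else 4.2,interpolation=cv2.INTER_CUBIC) if 0 else cv2.resize(a[95:235,265:375],None,fx=4.25,fy=4.25,interpolation=cv2.INTER_CUBIC))
cv2.imwrite("pics/b_top2.png",cv2.resize(a[150:240,170:290],None,fx=6,fy=6,interpolation=cv2.INTER_CUBIC))
a=cv2.imread("pics/a_scene.png")
cv2.imwrite("pics/b_scene.png",cv2.resize(a[145:335,240:430],None,fx=3.15,fy=3.15,interpolation=cv2.INTER_CUBIC))
cv2.imwrite("pics/b_scene2.png",cv2.resize(a[130:240,190:310],None,fx=5,fy=5,interpolation=cv2.INTER_CUBIC))
E
```

```text
(no output)
```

View pics/b_top.png

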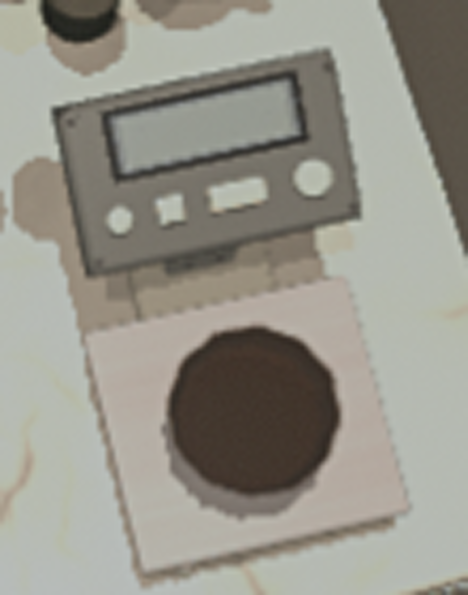

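View pics/b_top2.png

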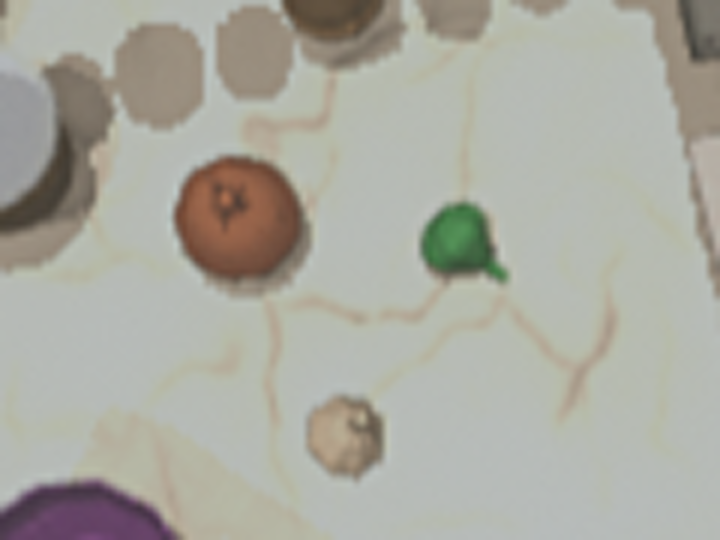

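View pics/b_scene.png

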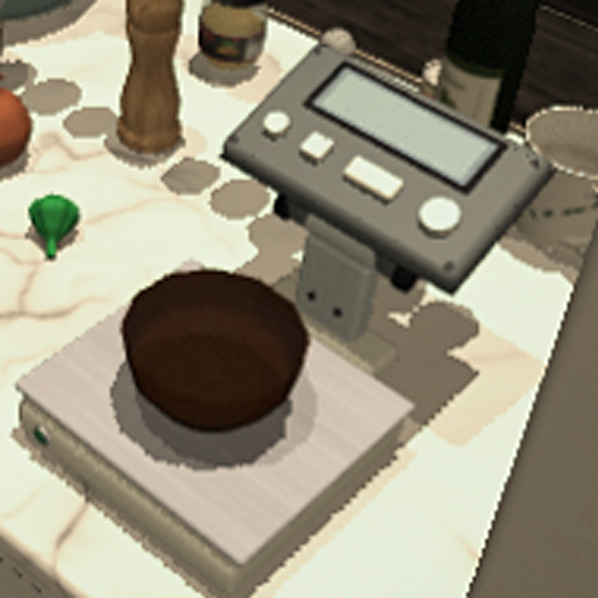

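View pics/b_scene2.png

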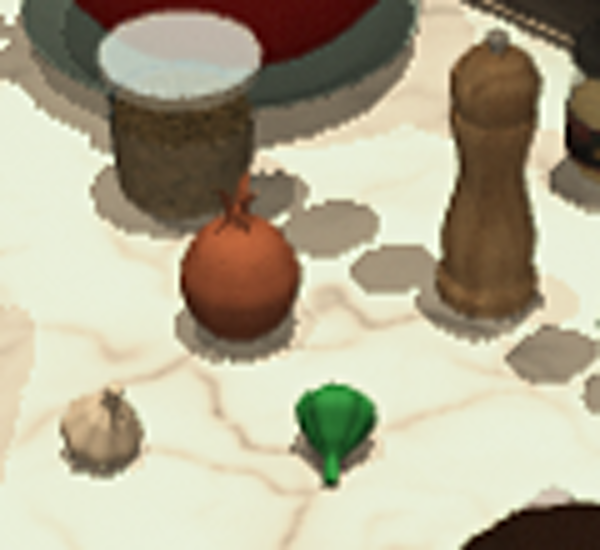

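```bash
cat > h.py <<'E'
import numpy as np,cv2
from scipy.optimize import least_squares
CAM={}
CAM['scene']=(438.2445,260.3334,194.2431,-0.03526295,np.array([[0.8479,-0.319,0.4233,0.0235],[-0.5298,-0.5362,0.6571,-0.5113],[0.0174,-0.7815,-0.6237,0.765]]))
CAM['top']=(410.726,257.36705,191.136,-0.09695262,np.array([[-0.0046,-0.981,0.1941,0.2193],[-0.9999,0.0074,0.0134,0.1574],[-0.0145,-0.194,-0.9809,1.322]]))
def fromsnap(s): return (s['K'][0][0],s['K'][0][2],s['K'][1][2],s['k1'],np.array(s['pose'])[:3])
def proj(P,c):
    f,cx,cy,k,T=c
    p=(np.atleast_2d(P)-T[:,3])@T[:,:3]
    s=p[:,:2]/p[:,2:]; r=(s**2).sum(1,keepdims=True)
    s=s*(1+k*r)
    return s*f+[cx,cy]
def ray(uv,c,z):
    f,cx,cy,k,T=c
    d=(np.array(uv,float)-[cx,cy])/f; s=d.copy()
    for _ in range(20): s=d/(1+k*(s@s))
    w=T[:,:3]@np.array([s[0],s[1],1]); 
    return T[:,3]+w*(z-T[2,3])/w[2]
def uncrop(p,f,o): return (np.array(p,float)+.5)/f-.5+o
def R(yaw): c,s=np.cos(yaw),np.sin(yaw); return np.array([[c,-s,0],[s,c,0],[0,0,1]])
def head(q,U,y,N):  # q=x,y,yaw,A
    A=q[3]
    l=np.array([.137+U*np.cos(A)-N*np.sin(A),y,.108+U*np.sin(A)+N*np.cos(A)])
    return R(q[2])@l+[q[0],q[1],0]
def base(q,x,y,z): return R(q[2])@np.array([x,y,z])+[q[0],q[1],0]
E
python3 - <<'E'
from h import *
keys=[('h',.022,y,.062) for y in(.072,.036,-.012,-.066)]
fc=[('h',-.014,.1,.055),('h',-.014,-.1,.055),('h',.106,-.1,.055),('h',.106,.1,.055)]
pan=[('b',.095,.103,.05),('b',.095,-.103,.05),('b',-.095,-.103,.05),('b',-.095,.103,.05)]
obs=[]
for f,p in zip(keys+fc+pan,[(119,220),(171,209),(238,194),(313,178),(92,275),(360,216),(329,50),(55,108),(85,336),(345,277),(409,512),(143,573)]):
    obs.append(('top',f,uncrop(p,4.25,[265,95])))
for f,p in zip(keys+fc+[pan[1],pan[2],pan[3]],[(276,124),(317,146),(373,178),(439,215),(225,155),(453,285),(552,172),(322,45),(412,408),(240,558),(18,387)]):
    obs.append(('scene',f,uncrop(p,3.15,[240,145])))
def pt(q,f): return head(q,*f[1:]) if f[0]=='h' else base(q,*f[1:])
def res(q): return np.concatenate([proj(pt(q,f),CAM[c])[0]-uv for c,f,uv in obs])
r=least_squares(res,[.5,-.1,0,.5],loss='soft_l1')
print(r.x); 
for o,e in zip(obs,res(r.x).reshape(-1,2)): print(o[0],o[1],np.round(e,1))
for c,f,uv in obs[:0]:pass
q=r.x
print('bowl top',ray(uncrop((254,410),4.25,[265,95]),CAM['top'],.109),'scene',ray(uncrop((216,322),3.15,[240,145]),CAM['scene'],.109))
g=ray(uncrop((345,437),6,[170,150]),CAM['top'],.02);print('garlic',g,ray(uncrop((102,437),5,[190,130]),CAM['scene'],.02))
print('onion',ray(uncrop((240,218),6,[170,150]),CAM['top'],.035),'green',ray(uncrop((458,238),6,[170,150]),CAM['top'],.02))
for k in keys: print(pt(q,k))
E
```

```text
[ 0.45746245 -0.03147714  0.21640335  0.31402433]
top ('h', 0.022, 0.072, 0.062) [0.4 0.4]
top ('h', 0.022, 0.036, 0.062) [0.1 0.3]
top ('h', 0.022, -0.012, 0.062) [0.2 0.4]
top ('h', 0.022, -0.066, 0.062) [0.3 0.3]
top ('h', -0.014, 0.1, 0.055) [-0.4  1.5]
top ('h', -0.014, -0.1, 0.055) [2. 1.]
top ('h', 0.106, -0.1, 0.055) [ 1.5 -0. ]
top ('h', 0.106, 0.1, 0.055) [-0.2  0.5]
top ('b', 0.095, 0.103, 0.05) [-0.6 -0.4]
top ('b', 0.095, -0.103, 0.05) [ 0.6 -0.3]
top ('b', -0.095, -0.103, 0.05) [1.2 1.7]
top ('b', -0.095, 0.103, 0.05) [-0.1  2.1]
scene ('h', 0.022, 0.072, 0.062) [ 0.8 -1.2]
scene ('h', 0.022, 0.036, 0.062) [ 0.6 -1. ]
scene ('h', 0.022, -0.012, 0.062) [ 0.7 -1.1]
scene ('h', 0.022, -0.066, 0.062) [ 1.  -0.8]
scene ('h', -0.014, 0.1, 0.055) [-2.5 -4.4]
scene ('h', -0.014, -0.1, 0.055) [ 0.2 -1.2]
scene ('h', 0.106, -0.1, 0.055) [ 2.1 -3.8]
scene ('h', 0.106, 0.1, 0.055) [-0.4 -2.2]
scene ('b', 0.095, -0.103, 0.05) [ 1.8 -1.3]
scene ('b', -0.095, -0.103, 0.05) [-0.4  3.3]
scene ('b', -0.095, 0.103, 0.05) [-2.9 -1. ]
bowl top [ 0.45796708 -0.02786186  0.109     ] scene [ 0.46132576 -0.02125532  0.109     ]
garlic [0.37592088 0.27229402 0.02      ] [0.36931759 0.2603336  0.02      ]
onion [0.49220892 0.3284158  0.035     ] green [0.48343779 0.21221742 0.02      ]
[0.57753906 0.06864065 0.17376364]
[0.58526892 0.03348031 0.17376364]
[ 0.5955754  -0.01340014  0.17376364]
[ 0.60717018 -0.06614064  0.17376364]
```

```bash
python3 - <<'E'
from h import *
P=[.241,.494,.231]
print(proj(P,CAM['top']),proj(P,CAM['scene']))
g=[.376,.2723]
for z in(0,.02,.053): print(z,proj([*g,z],CAM['scene']),proj([*g,z],CAM['top']))
def tri(a,b):
    r=least_squares(lambda p:np.r_[proj(p,CAM['top'])[0]-a,proj(p,CAM['scene'])[0]-b],[.4,.2,.03]);return r.x,r.fun
print(tri(uncrop((345,437),6,[170,150]),uncrop((102,437),5,[190,130])))
# garlic neck
print('neck',tri(uncrop((358,420),6,[170,150]),uncrop((111,393),5,[190,130])))
print('onion tip',tri(uncrop((228,200),6,[170,150]),uncrop((243,183),5,[190,130])))
a=cv2.imread("pics/a_scene.png");cv2.imwrite("pics/c_scene.png",cv2.resize(a[50:150,60:180],None,fx=5,fy=5,interpolation=cv2.INTER_CUBIC))
E
```

```text
[[136.64801485 263.69878704]] [[116.74563147 117.48354422]]
0 [[210.6033527  219.27887582]] [[227.58844877 223.12397506]]
0.02 [[210.18684056 213.49143966]] [[227.05104867 222.38759451]]
0.053 [[209.4804651  203.65600925]] [[226.128281   221.12299547]]
(array([0.37630109, 0.27376957, 0.00686792]), array([-0.13192002,  0.36634723,  0.30778283, -0.05648861]))
neck (array([0.37970496, 0.26432775, 0.04251753]), array([-0.27793389,  0.76065187,  0.64180294, -0.11879772]))
onion tip (array([0.49005088, 0.32622307, 0.09515214]), array([ 0.15316251, -0.36918307, -0.3397327 ,  0.06810615]))
```

View pics/c_scene.png

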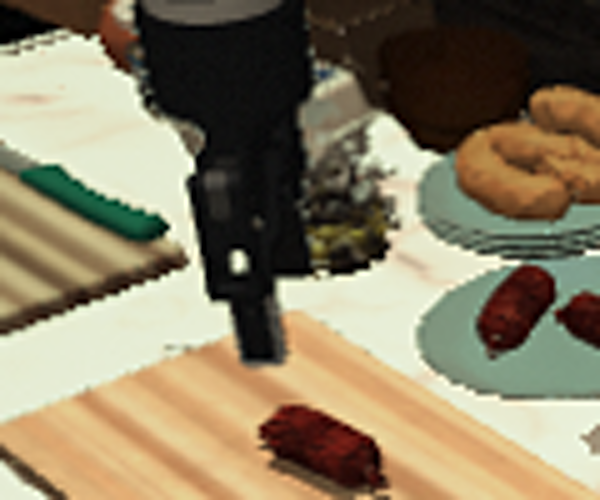

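```bash
cat >> h.py <<'E'
from scipy.spatial.transform import Rotation as Ro
def quat(M):
    q=Ro.from_matrix(M).as_quat(); return [float(q[3]),*map(float,q[:3])]
def mat(q): return Ro.from_quat([q[1],q[2],q[3],q[0]]).as_matrix()
def tool(xa,za):
    xa=np.array(xa,float)/np.linalg.norm(xa); za=np.array(za,float); za-=xa*(za@xa); za/=np.linalg.norm(za)
    return quat(np.c_[xa,np.cross(za,xa),za])
Q0=[0.45746,-0.03148,0.2164,0.314]
def presspose(q,U,y,N,s=1):
    A,psi=q[3],q[2]
    Nv=R(psi)@np.array([-np.sin(A),0,np.cos(A)]); Uv=R(psi)@np.array([np.cos(A),0,np.sin(A)])
    return head(q,U,y,N),tool(-Nv,s*Uv)
E
python3 - <<'E'
from h import *
from cell import env
M=mat(env.current_tool_rot()); s=env.snapshot('wrist'); p=np.array(s['pose'])
print(M.round(3)); print('cam in tool',(M.T@(p[:3,3]-env.current_ee_pos())).round(4)); print((M.T@p[:3,:3]).round(3))
for s in(1,-1):
    for y in(.072,-.066):
        for A in(.26,.5,.75):
            q=Q0[:3]+[A]
            P,o=presspose(q,.022,y,.1,s); j=env.inverse_kinematics(P,o); print(s,y,A,None if j is None else np.round(j,2))
for s in(1,-1):
    for P in([.45,-.05,.4],[.45,-.05,.35],[.376,.273,.1]):
        o=tool([0,0,-1],[s*np.cos(.2164),s*np.sin(.2164),0]); j=env.inverse_kinematics(P,o); print(s,P,None if j is None else np.round(j,2))
E
```

```text
[[-0.001 -0.899  0.438]
 [-0.001  0.438  0.899]
 [-1.     0.    -0.002]]
cam in tool [-0.1433  0.0768  0.0002]
[[ 0.001 -0.3    0.954]
 [ 0.001 -0.954 -0.3  ]
 [ 1.     0.001 -0.001]]
1 0.072 0.26 [-0.01 -0.03  1.56  0.06  1.36 -0.24]
1 0.072 0.5 [-0.07 -0.24  1.81  0.15  1.1  -0.32]
1 0.072 0.75 [-0.15 -0.44  2.06  0.34  0.84 -0.51]
1 -0.066 0.26 [-0.27  0.04  1.48  0.12  1.39 -0.5 ]
1 -0.066 0.5 [-0.37 -0.14  1.72  0.3   1.15 -0.66]
1 -0.066 0.75 [-0.51 -0.3   1.96  0.59  0.96 -0.95]
-1 0.072 0.26 None
-1 0.072 0.5 None
-1 0.072 0.75 None
-1 -0.066 0.26 None
-1 -0.066 0.5 [-0.37 -0.14  1.72  0.3   1.15  2.49]
-1 -0.066 0.75 [-0.51 -0.3   1.96  0.59  0.96  2.2 ]
1 [0.45, -0.05, 0.4] [-0.24 -0.1   1.22 -0.    2.02 -0.45]
1 [0.45, -0.05, 0.35] [-0.24 -0.12  1.34 -0.    1.92 -0.45]
1 [0.376, 0.273, 0.1] [ 0.51 -0.04  1.76 -0.    1.42  0.29]
-1 [0.45, -0.05, 0.4] None
-1 [0.45, -0.05, 0.35] None
-1 [0.376, 0.273, 0.1] None
```

```bash
python3 - <<'E'
from h import *
from cell import env
o=tool([0,0,-1],[np.cos(.2164),np.sin(.2164),0])
env.move_to([.50,.01,.36],o)
print(env.current_clock(),env.current_ee_pos())
s=env.snapshot('wrist'); cv2.imwrite('pics/d_wrist.png',cv2.resize(s['color'][:,:,::-1],None,fx=1.5,fy=1.5,interpolation=cv2.INTER_CUBIC))
import pickle; pickle.dump(s,open('d.pkl','wb'))
E
```

```text
2.2333 [0.49993465 0.01079605 0.35972469]
```

View pics/d_wrist.png

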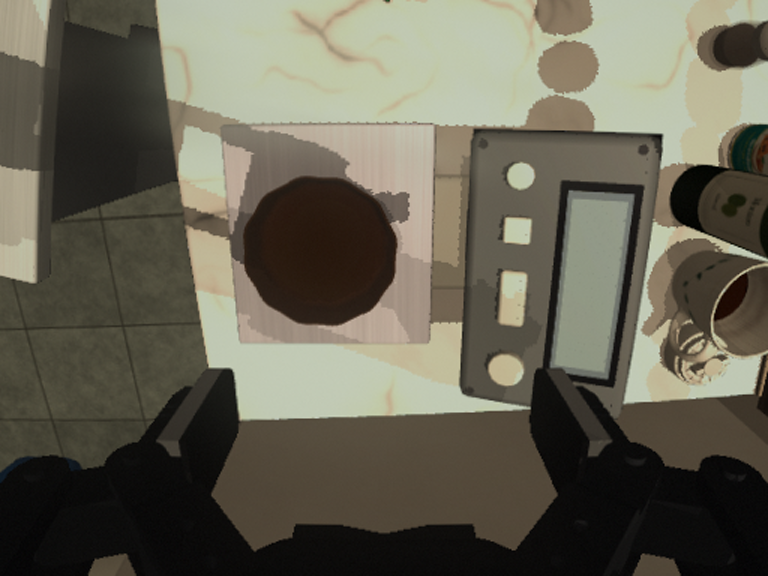

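```bash
cat > fit.py <<'E'
from h import *
import pickle
CAM['w']=fromsnap(pickle.load(open('d.pkl','rb')))
keys=[('h',.022,y,.062) for y in(.072,.036,-.012,-.066)]
fc=[('h',-.014,.1,.055),('h',-.014,-.1,.055),('h',.106,-.1,.055),('h',.106,.1,.055)]
pan=[('b',.095,.103,.05),('b',.095,-.103,.05),('b',-.095,-.103,.05),('b',-.095,.103,.05)]
obs=[]
for f,p in zip(keys+fc+pan,[(119,220),(171,209),(238,194),(313,178),(92,275),(360,216),(329,50),(55,108),(85,336),(345,277),(409,512),(143,573)]):
    obs.append(('top',f,uncrop(p,4.25,[265,95])))
for f,p in zip(keys+[pan[1],pan[2],pan[3]],[(276,124),(317,146),(373,178),(439,215),(412,408),(240,558),(18,387)]):
    obs.append(('scene',f,uncrop(p,3.15,[240,145])))
for f,p in zip(keys+[fc[0],fc[1],fc[3]]+pan,[(520,176),(517,231),(513,298),(505,370),(475,129),(461,394),(662,135),(435,124),(430,343),(238,343),(222,126)]):
    obs.append(('w',f,uncrop(p,1.5,[0,0])))
def pt(q,f): return head(q,*f[1:]) if f[0]=='h' else base(q,*f[1:])
idx={'top':0,'scene':1,'w':2}
def cam(c,v):
    f,cx,cy,k,T=CAM[c]; i=idx[c]; v=v[4+6*i:10+6*i]
    T2=T.copy(); T2[:,3]=T[:,3]+v[:3]; T2[:,:3]=T[:,:3]@Ro.from_rotvec(v[3:]).as_matrix()
    return f,cx,cy,k,T2
def geo(v,cams): return np.concatenate([proj(pt(v,f),cam(c,v))[0]-uv for c,f,uv in obs if c in cams])
for cams in(['w'],['top'],['w','top'],['w','top','scene']):
    def res(v): return np.r_[geo(v,cams),v[4:]/np.tile([.002]*3+[.004]*3,3)]
    r=least_squares(res,np.r_[.457,-.03,.216,.4,np.zeros(18)],loss='soft_l1')
    J=r.jac; C=np.linalg.inv(J.T@J)
    print(cams,r.x[:4].round(4),np.sqrt(np.diag(C))[:4].round(4),'rms',np.sqrt((geo(r.x,cams)**2).mean()))
print(geo(r.x,cams).reshape(-1,2).round(1).tolist()); print(r.x[4:].reshape(3,6).round(4))
print('bowl w',ray(uncrop((321,250),1.5,[0,0]),CAM['w'],.109),'corr',ray(uncrop((321,250),1.5,[0,0]),cam('w',r.x),.109),
 ray(uncrop((254,410),4.25,[265,95]),cam('top',r.x),.109))
print('garlic corr',ray(uncrop((345,437),6,[170,150]),cam('top',r.x),.02),ray(uncrop((102,437),5,[190,130]),cam('scene',r.x),.02))
E
python3 fit.py
```

```text
['w'] [ 0.4586 -0.0313  0.2226  0.3201] [0.003  0.0026 0.0057 0.0229] rms 1.3070225754891998
['top'] [ 0.4619 -0.0321  0.2196  0.3233] [0.0066 0.0058 0.0096 0.0447] rms 0.7030994997205808
['w', 'top'] [ 0.4591 -0.0313  0.2218  0.3214] [0.0027 0.0024 0.0049 0.0205] rms 1.0377251004285253
['w', 'top', 'scene'] [ 0.4597 -0.0306  0.2211  0.3286] [0.0024 0.0022 0.0043 0.019 ] rms 1.1148583309950666
[[-0.0, -0.0], [-0.3, -0.1], [-0.2, -0.1], [-0.1, -0.2], [-0.7, 1.1], [1.6, 0.3], [1.1, -0.6], [-0.6, 0.1], [-0.9, -1.0], [0.1, -1.2], [1.0, 0.7], [-0.1, 1.3], [0.1, -0.2], [-0.1, -0.1], [-0.0, -0.2], [0.3, -0.0], [1.6, -0.9], [-0.1, 3.8], [-2.8, -0.2], [0.6, -0.1], [0.1, -0.5], [-0.6, 0.0], [0.9, -1.5], [-3.8, 0.9], [-2.3, 1.5], [0.7, 0.4], [1.5, -0.3], [1.1, -0.0], [0.1, -0.1], [-2.3, -0.2]]
[[-0.0003  0.0002  0.0008 -0.0002 -0.     -0.0004]
 [-0.0001 -0.0004  0.0011  0.0024  0.0011 -0.0008]
 [ 0.0004  0.0002  0.0044  0.0008  0.0011  0.0008]]
bowl w [ 0.45630429 -0.0245763   0.109     ] corr [ 0.45680097 -0.02511311  0.109     ] [ 0.45759034 -0.02772477  0.109     ]
garlic corr [0.3753557  0.27257653 0.02      ] [0.37257652 0.26383701 0.02      ]
```

```bash
cat >> h.py <<'E'
Q=[0.4590,-0.0311,0.2212,0.322]
def frameN(P,q=Q):
    d=R(q[2]).T@(np.array(P)-[q[0],q[1],0]); A=q[3]; x=d[0]-.137; z=d[2]-.108
    return np.round([x*np.cos(A)+z*np.sin(A),d[1],-x*np.sin(A)+z*np.cos(A)],4)
def press(env,y,U=.022,F=12,down=.052,v=.03):
    P,o=presspose(Q,U,y,.078); env.move_to(P,o); print('at',frameN(env.current_ee_pos()),env.current_clock())
    f0=np.array(env.current_ft_force())
    P2,_=presspose(Q,U,y,down)
    hit=env.servo_line(P2,velocity=v,max_force=F)
    e=frameN(env.current_ee_pos()); f=np.array(env.current_ft_force())-f0
    env.hold(.15); print('hit',hit,e,frameN(env.current_ee_pos()),f.round(1),(np.array(env.current_ft_force())-f0).round(1))
    env.servo_line(P,velocity=.08); print(env.current_clock())
    return hit,e
E
python3 - <<'E'
from h import *
from cell import env
env.clamp()
P,o=presspose(Q,.022,.072,.13); env.move_to(P,o); print(env.current_clock(),env.current_opening())
print(press(env,.072))
E
```

```text
3.675 -5.1891166570611466e-05
at [0.0224 0.0715 0.0784] 4.0
hit True [0.0226 0.0719 0.059 ] [0.0226 0.0719 0.0588] [-2.4 -0.6  4.5] [-2.6 -0.4  5.2]
5.225
(True, array([0.0226, 0.0719, 0.059 ]))
```

```bash
python3 - <<'E'
from h import *
from cell import env
y=.072
f0=np.array(env.current_ft_force())
for n in(.066,.064,.0625,.061,.0595,.058,.057):
    P,_=presspose(Q,.022,y,n); h=env.servo_line(P,velocity=.03,max_force=25); env.hold(.1)
    f=np.array(env.current_ft_force())-f0; print(n,h,frameN(env.current_ee_pos()),f.round(2),np.linalg.norm(f).round(2))
    if np.linalg.norm(f)>9: break
P,_=presspose(Q,.022,y,.078); env.servo_line(P,velocity=.08); print(env.current_clock())
s=env.snapshot('wrist'); cv2.imwrite('pics/e_wrist.png',cv2.resize(s['color'][:,:,::-1],None,fx=1.5,fy=1.5))
E
```

```text
0.066 False [0.0221 0.072  0.0661] [-0.62  0.52 -0.09] 0.81
0.064 False [0.022 0.072 0.064] [-0.56  0.35  0.7 ] 0.96
0.0625 False [0.0224 0.072  0.0629] [-1.04  0.18  1.72] 2.01
0.061 False [0.0225 0.0719 0.0614] [-1.08  0.16  2.81] 3.02
0.0595 False [0.0225 0.0719 0.0599] [-1.28 -0.01  5.01] 5.17
0.058 False [0.0226 0.0719 0.0588] [-1.97  0.39  7.06] 7.34
0.057 False [0.0227 0.0719 0.0587] [-5.97 -0.6  10.74] 12.3
8.3917
```

View pics/e_wrist.png

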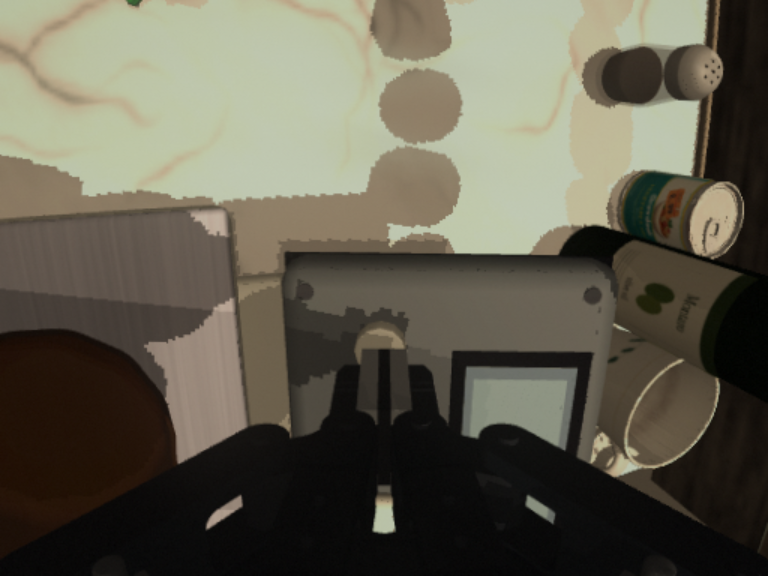

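The picture shows the tip centred over the power key (380,338). The force profile gives spring contact at about N 63 mm and a hard stop at 58.7 mm, so the key went home. Next are unit and tare.

```bash
python3 - <<'E'
from h import *
from cell import env
a=press(env,.036,F=14); 
if a[0] and a[1][2]<.0597: print(press(env,-.012,F=14))
E
```

```text
at [0.0211 0.0351 0.0769] 8.7083
hit True [0.0222 0.0365 0.059 ] [0.0223 0.0365 0.0589] [-3.7 -0.1  5.4] [-1.8 -0.1  5.1]
9.925
at [ 0.0211 -0.0131  0.077 ] 10.2333
hit True [ 0.0223 -0.0115  0.0591] [ 0.0223 -0.0115  0.059 ] [-3.6  0.4  4.8] [-3.3 -0.3  6. ]
11.45
(True, array([ 0.0223, -0.0115,  0.0591]))
```

```bash
python3 - <<'E'
from h import *
from cell import env
import pickle
o=tool([0,0,-1],[np.cos(.2164),np.sin(.2164),0])
P,oo=presspose(Q,.022,-.012,.15); env.servo_line(P,velocity=.15)
env.move_to([.42,.1,.28],o); env.let_go()
env.move_to([.376,.30,.2],o)
print(env.current_clock(),env.current_ee_pos())
s=env.snapshot('wrist'); cv2.imwrite('pics/f_wrist.png',cv2.resize(s['color'][:,:,::-1],None,fx=1.5,fy=1.5,interpolation=cv2.INTER_CUBIC))
pickle.dump(s,open('f.pkl','wb'))
E
```

```text
14.525 [0.37655332 0.29956467 0.20059622]
```

View pics/f_wrist.png

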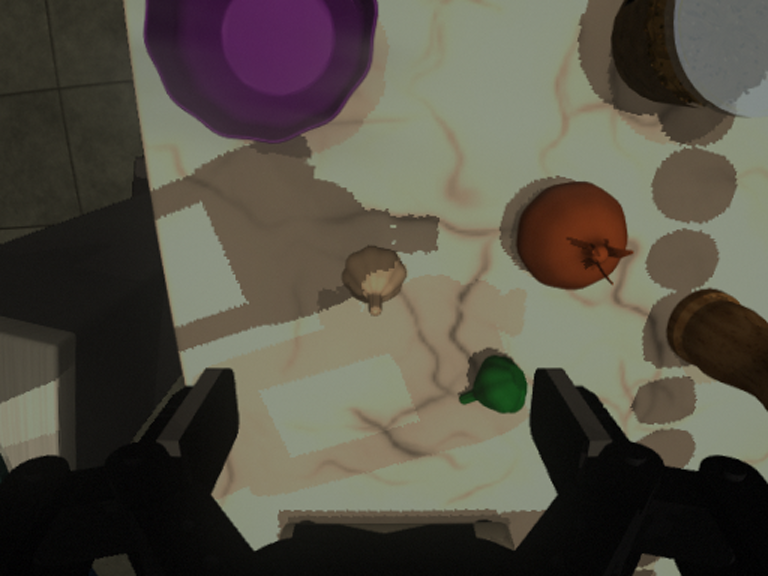

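The garlic belly is at (374,276) with its neck at (376,308). The onion at (572,235) and the green bulb at (498,383) are clear of it.

```bash
python3 - <<'E'
from h import *
import pickle
c=fromsnap(pickle.load(open('f.pkl','rb')))
for p,z in(((374,276),.018),((376,308),.052),((572,235),.035),((498,383),.02)): print(p,ray(uncrop(p,1.5,[0,0]),c,z).round(4))
E
```

```text
(374, 276) [0.3757 0.2733 0.018 ]
(376, 308) [0.3795 0.2642 0.052 ]
(572, 235) [0.4897 0.3314 0.035 ]
(498, 383) [0.4789 0.2146 0.02  ]
```

```bash
python3 - <<'E'
from h import *
from cell import env
env.servo_line([.376,.2725,.1],velocity=.15)
print(env.servo_line([.376,.2725,.004],velocity=.08,max_force=8),env.current_ee_pos())
env.clamp(); print(env.current_opening(),env.current_clock(),env.current_ft_force())
env.servo_line([.376,.2725,.10],velocity=.1); env.hold(.1); print(env.current_opening(),env.current_ft_force(),env.current_clock())
s=env.snapshot('wrist'); cv2.imwrite('pics/g_wrist.png',s['color'][:,:,::-1])
E
```

```text
False [0.37655694 0.272808   0.00466975]
0.03969888497400642 17.275 [-0.47865377 -0.1668228   4.74412203]
0.039120637765274004 [ 0.67162071 -1.37984271 -0.59944266] 18.4833
```

View pics/g_wrist.png

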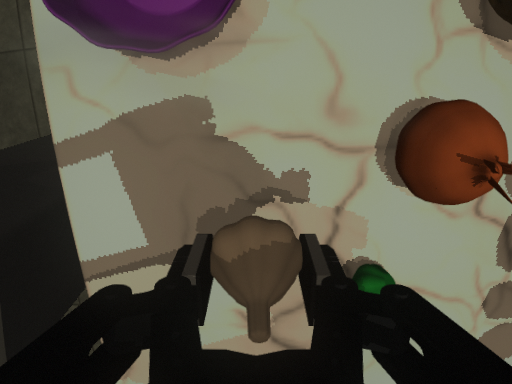

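```bash
python3 - <<'E'
from h import *
Rc=np.array([[0,-.3,.954],[0,-.954,-.3],[1,0,0]]);t=np.array([-.1433,.0768,0])
c=(342.5288,255.6864,184.396,-0.0991,np.c_[Rc,t])
for z in(.0425,.05,.057):
  for y in(.011,-.011):
    for x in(-.013,-.04): print(x,y,z,(proj([x,y,z],c)[0]*1.5).round(),(proj([x,y,-z],c)[0]*1.5).round())
a=cv2.imread('pics/d_wrist.png'); cv2.imwrite('pics/d2.png',cv2.resize(a[340:576,80:700],None,fx=1.25,fy=1.25))
E
```

```text
-0.013 0.011 0.0425 [533. 360.] [234. 360.]
-0.04 0.011 0.0425 [564. 412.] [203. 412.]
-0.013 -0.011 0.0425 [526. 426.] [241. 426.]
-0.04 -0.011 0.0425 [553. 487.] [214. 487.]
-0.013 0.011 0.05 [559. 360.] [208. 360.]
-0.04 0.011 0.05 [595. 411.] [172. 411.]
-0.013 -0.011 0.05 [551. 426.] [216. 426.]
-0.04 -0.011 0.05 [582. 486.] [185. 486.]
-0.013 0.011 0.057 [583. 360.] [184. 360.]
-0.04 0.011 0.057 [624. 410.] [143. 410.]
-0.013 -0.011 0.057 [573. 425.] [194. 425.]
-0.04 -0.011 0.057 [609. 485.] [158. 485.]
```

View pics/d2.png

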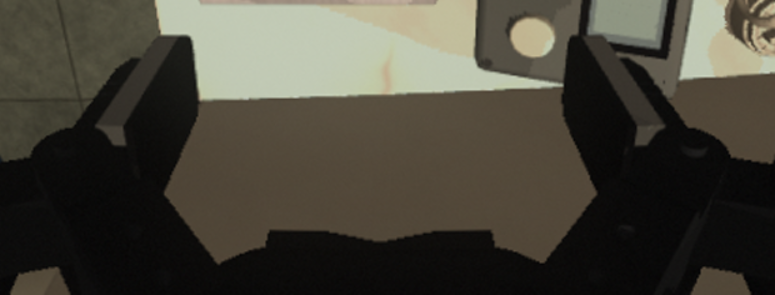

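```bash
python3 - <<'E'
import cv2
a=cv2.imread("pics/a_scene.png");cv2.imwrite("pics/bowl.png",cv2.convertScaleAbs(cv2.resize(a[215:300,265:355],None,fx=6,fy=6,interpolation=cv2.INTER_CUBIC),alpha=2.2))
E
```

```text
(no output)
```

View pics/bowl.png

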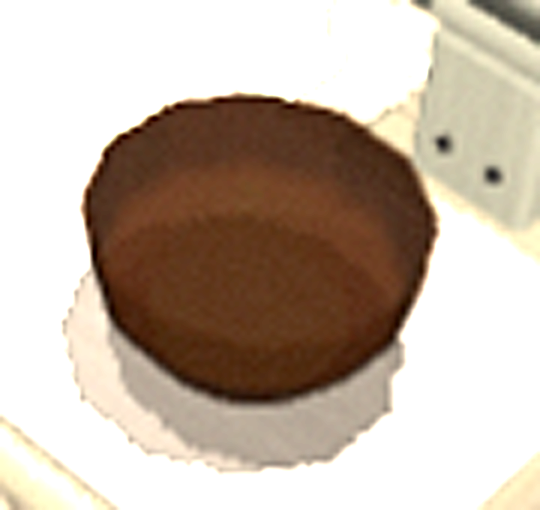

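```bash
python3 - <<'E'
from h import *
from cell import env
import pickle
o=tool([0,0,-1],[np.cos(.2164),np.sin(.2164),0])
env.servo_line([.376,.2725,.21],velocity=.15)
env.move_to([.457,.005,.22],o); env.hold(.2)
print(env.current_clock(),env.current_ee_pos(),env.current_opening())
s=env.snapshot('wrist'); cv2.imwrite('pics/i_wrist.png',cv2.convertScaleAbs(cv2.resize(s['color'][:,:,::-1],None,fx=1.5,fy=1.5,interpolation=cv2.INTER_CUBIC),alpha=1.6))
pickle.dump(s,open('i.pkl','wb'))
E
```

```text
20.7 [0.45691353 0.00618516 0.21992606] 0.039407785444362894
```

View pics/i_wrist.png

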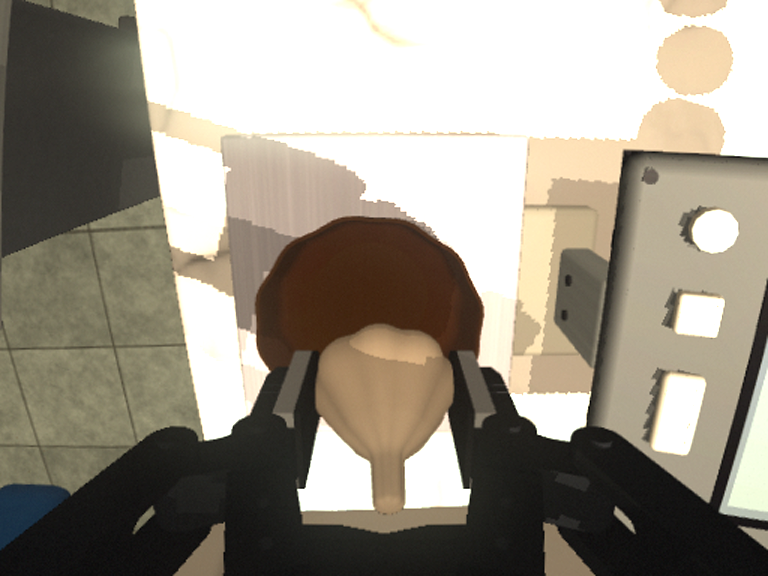

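```bash
python3 - <<'E'
from h import *
import pickle
c=fromsnap(pickle.load(open('i.pkl','rb')))
t=np.linspace(0,2*np.pi,200)
def res(p):
    uv=proj(np.c_[p[0]+.0625*np.cos(t),p[1]+.0625*np.sin(t),np.full(200,.109)],c)*1.5
    return [uv[:,0].min()-256,uv[:,0].max()-483,uv[:,1].min()-217]
r=least_squares(res,[.457,-.026]);print(r.x,r.fun)
E
```

```text
[ 0.45688266 -0.02926844] [-2.29641623  2.27689468  0.30897941]
```

```bash
python3 - <<'E'
from h import *
from cell import env
x,y=.457,-.0278
env.servo_line([x,y,.16],velocity=.12)
f0=np.array(env.current_ft_force())
print(env.servo_line([x,y,.0755],velocity=.06,max_force=6),env.current_ee_pos(),np.array(env.current_ft_force())-f0)
env.hold(.2)
env.let_go(); print(env.current_clock(),env.current_opening(),np.array(env.current_ft_force())-f0)
env.hold(.3); print(np.array(env.current_ft_force())-f0)
s=env.snapshot('wrist'); cv2.imwrite('pics/j_wrist.png',cv2.convertScaleAbs(s['color'][:,:,::-1],alpha=1.8))
s=env.snapshot('scene'); cv2.imwrite('pics/j_scene.png',cv2.convertScaleAbs(cv2.resize(s['color'][145:335,240:430,::-1],None,fx=3,fy=3),alpha=1.8))
E
```

```text
False [ 0.45735388 -0.02786622  0.0759743 ] [ 0.91089369 -0.3083819  -1.10447482]
23.7417 0.08510540137297182 [-0.71534769 -0.65110506 -0.59168852]
[-0.13678914 -1.38036757 -3.63850851]
```

View pics/j_wrist.png

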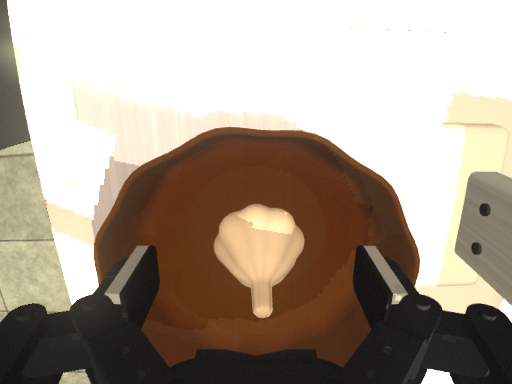

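View pics/j_scene.png

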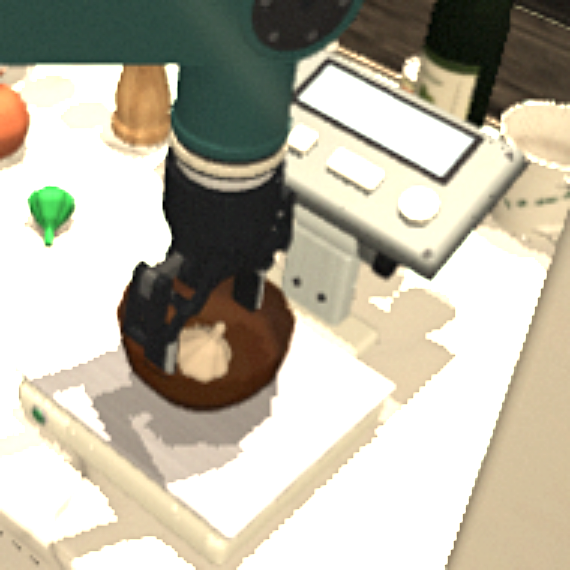

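Garlic stands upright in the middle of the bowl (wrist view 260,250), with the fingers fully open inside the rim. I'll rise straight up and check again.

```bash
python3 - <<'E'
from h import *
from cell import env
import pickle
x,y=env.current_ee_pos()[:2]
env.servo_line([x,y,.10],velocity=.05); env.servo_line([x,y,.2],velocity=.15)
env.hold(.2);print(env.current_clock(),env.current_ft_force())
s=env.snapshot('wrist'); cv2.imwrite('pics/k_wrist.png',cv2.convertScaleAbs(s['color'][:,:,::-1],alpha=1.8))
pickle.dump(s,open('k.pkl','wb'))
E
```

```text
25.8 [-0.72058525 -0.11102568 -3.85131505]
```

View pics/k_wrist.png

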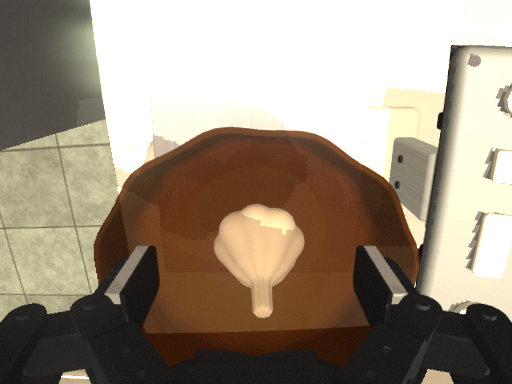

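The bowl looks the same from the wrist and the tool now carries about 3.8 N. The open fingers have wedged against the wall and lifted the bowl with the garlic in it, so I'll set it back down gently.

```bash
python3 - <<'E'
from h import *
from cell import env
x,y=.457354,-.027866
p=env.current_ee_pos(); print(p)
env.servo_line([p[0],p[1],.09],velocity=.06)
f0=np.array(env.current_ft_force())
print(env.servo_line([p[0],p[1],.0745],velocity=.02,max_force=5),env.current_ee_pos(),np.array(env.current_ft_force())-f0)
env.hold(.2); print(env.current_ft_force(),env.current_clock(),env.current_opening())
s=env.snapshot('wrist'); cv2.imwrite('pics/l_wrist.png',cv2.convertScaleAbs(s['color'][:,:,::-1],alpha=1.8))
s=env.snapshot('scene'); cv2.imwrite('pics/l_scene.png',cv2.convertScaleAbs(cv2.resize(s['color'][145:335,240:430,::-1],None,fx=3,fy=3),alpha=1.8))
E
```

```text
[ 0.45616642 -0.02771725  0.19879493]
True [ 0.45582827 -0.02774103  0.07510498] [ 0.55491687 -0.15567416  7.54486641]
[0.08959266 0.3963532  6.60051515] 28.7417 0.08510300156936064
```

View pics/l_wrist.png

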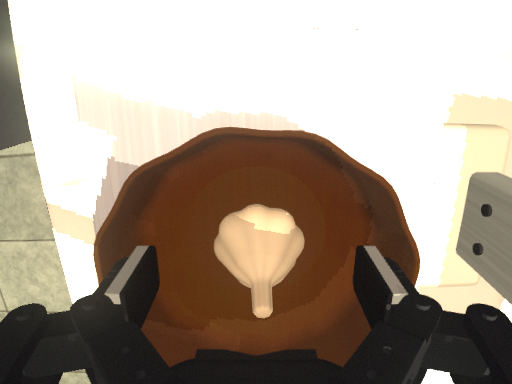

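View pics/l_scene.png

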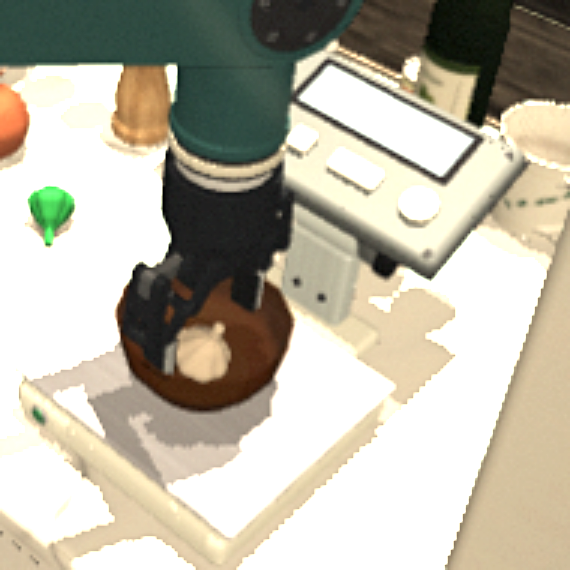

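Bowl is back on the pan at the same height (TCP z 75 mm). Next I'll regrip the garlic, which frees the bowl, and let go with the tips higher.

```bash
python3 - <<'E'
from h import *
from cell import env
p=env.current_ee_pos()
env.clamp(); env.hold(.1); print(env.current_opening(),env.current_ft_force(),env.current_clock())
s=env.snapshot('wrist'); cv2.imwrite('pics/m_wrist.png',cv2.convertScaleAbs(s['color'][:,:,::-1],alpha=1.8))
E
```

```text
0.034862087098404444 [1.45871221 1.58080129 1.97212179] 29.475
```

View pics/m_wrist.png

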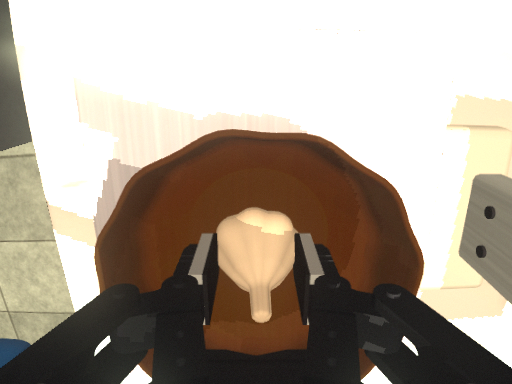

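```bash
python3 - <<'E'
from h import *
from cell import env
p=env.current_ee_pos();print(p)
env.servo_line([p[0],p[1],p[2]+.014],velocity=.03); env.hold(.1)
print(env.current_opening(),env.current_ee_pos(),env.current_ft_force(),env.current_clock())
s=env.snapshot('wrist'); cv2.imwrite('pics/n_wrist.png',cv2.convertScaleAbs(s['color'][:,:,::-1],alpha=1.8))
E
```

```text
[ 0.45476069 -0.02737344  0.07360025]
0.03468842925863449 [ 0.45453159 -0.02734118  0.08738176] [-0.26684835  0.03725166 -0.86196699] 30.25
```

View pics/n_wrist.png

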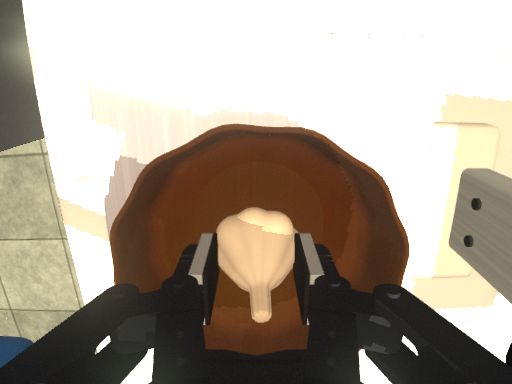

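```bash
python3 - <<'E'
from h import *
from cell import env
env.servo_line([.4555,-.0274,.0905],velocity=.03); env.hold(.15)
print(env.current_ee_pos(),env.current_ft_force())
env.let_go(); env.hold(.3); print(env.current_opening(),env.current_ft_force(),env.current_clock())
env.servo_line([.4555,-.0274,.105],velocity=.03);env.hold(.1)
print(env.current_ft_force(),env.current_clock())
s=env.snapshot('wrist'); cv2.imwrite('pics/o_wrist.png',cv2.convertScaleAbs(s['color'][:,:,::-1],alpha=1.8))
E
```

```text
[ 0.45550246 -0.02740382  0.09049534] [ 0.27362255  0.02920969 -1.32635755]
0.08527916575459175 [ 0.27019238  0.30072277 -0.16847569] 31.55
[ 0.38033967 -0.42553717 -1.15882489] 32.2833
```

View pics/o_wrist.png

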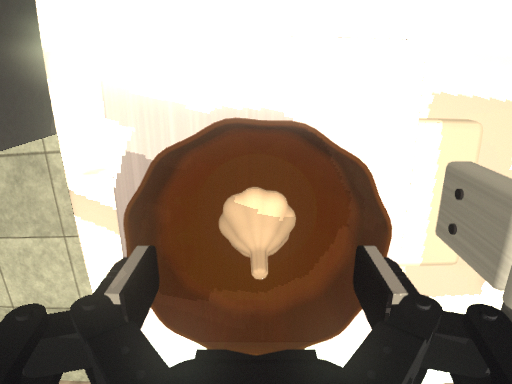

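```bash
python3 - <<'E'
from h import *
import pickle
from cell import env
c=fromsnap(pickle.load(open('d.pkl','rb')))
for p in((240,418),(460,408),(750,395)): print(ray(uncrop(p,1.5,[0,0]),c,0).round(3))
for p in((345,45),(395,222)): print(ray(p,CAM['top'],0).round(3))
print(head(Q,.022,-.066,.062))
for N in(.13,.078,.052):
    P,o=presspose(Q,.022,-.066,N); print(P,env.inverse_kinematics(P,o))
E
```

```text
[ 0.393 -0.27   0.   ]
[ 0.634 -0.202  0.   ]
[ 0.973 -0.118  0.   ]
[ 1.012 -0.141  0.   ]
[ 0.375 -0.272  0.   ]
[ 0.6083605  -0.0651601   0.17377569]
[ 0.58736524 -0.06988151  0.23828079] [-0.30195335 -0.03193559  1.51196723  0.16165323  1.38266183 -0.53111474]
[ 0.60342044 -0.06627102  0.18895336] [-0.28574626  0.01947515  1.55883953  0.16092795  1.28305503 -0.53090267]
[ 0.61144803 -0.06446578  0.16428964] [-0.27799229  0.04919022  1.57789844  0.16123097  1.23366958 -0.53108346]
```

```bash
python3 - <<'E'
from h import *
from cell import env
env.servo_line([.4555,-.0274,.25],velocity=.15)
s=env.snapshot('wrist'); cv2.imwrite('pics/p_wrist.png',cv2.convertScaleAbs(s['color'][:,:,::-1],alpha=1.8))
env.clamp()
P,o=presspose(Q,.022,-.066,.13); env.move_to(P,o); print(env.current_clock(),env.current_opening(),env.current_ft_force())
P,o=presspose(Q,.022,-.066,.078); print(env.servo_line(P,velocity=.1,max_force=10))
s=env.snapshot('wrist'); cv2.imwrite('pics/q_wrist.png',cv2.convertScaleAbs(s['color'][:,:,::-1],alpha=1.5))
s=env.snapshot('scene'); cv2.imwrite('pics/q_scene.png',cv2.convertScaleAbs(s['color'][:,:,::-1],alpha=1.5))
E
```

```text
34.8667 0.00031671274508869574 [ 0.26921298  0.48152023 -0.07945671]
False
```

View pics/p_wrist.png

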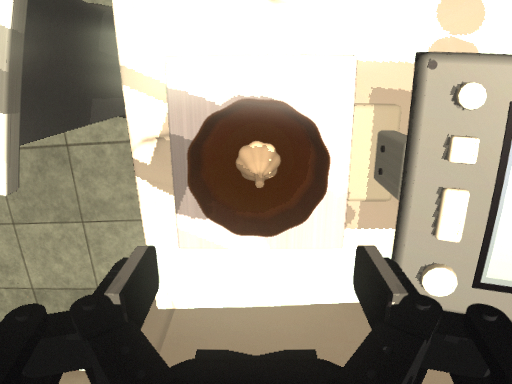

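View pics/q_wrist.png

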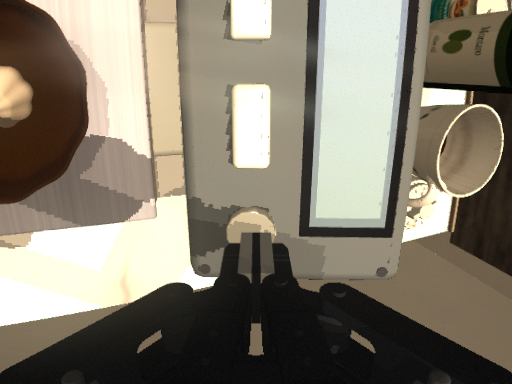

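View pics/q_scene.png

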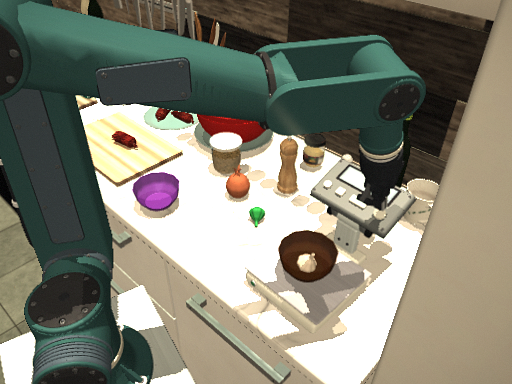

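Garlic stands in the bowl, which sits flat on the pan (p_wrist 259,165). The closed tip is over the hold key (q_wrist 252,225), and the bystanders are unmoved. I'll press hold now.

```bash
python3 - <<'E'
from h import *
from cell import env
print(press(env,-.066,F=14))
P,o=presspose(Q,.022,-.066,.14); env.servo_line(P,velocity=.15); env.move_to([.42,.0,.33],tool([0,0,-1],[np.cos(.2164),np.sin(.2164),0]))
env.hold(.2)
s=env.snapshot('wrist'); cv2.imwrite('pics/r_wrist.png',cv2.convertScaleAbs(s['color'][:,:,::-1],alpha=1.5)); print(env.current_clock(),env.current_ft_force())
E
```

```text
at [ 0.0223 -0.0662  0.0786] 35.8833
hit True [ 0.0222 -0.066   0.0592] [ 0.0222 -0.066   0.0591] [-2.6 -0.6  3.5] [-3.9 -0.4  4.1]
37.0917
(True, array([ 0.0222, -0.066 ,  0.0592]))
38.7 [ 0.21988986 -0.20564517 -0.16992832]
```

View pics/r_wrist.png

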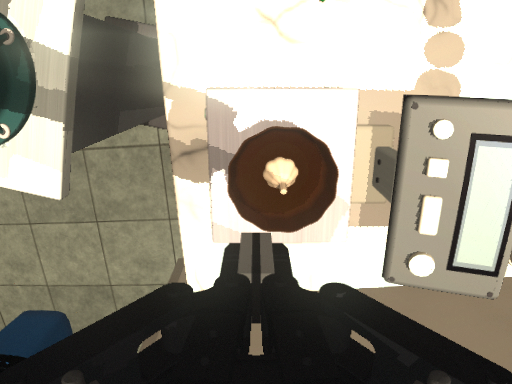

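```bash
python3 -c "
from cell import env
env.hand_in(); print(env.current_clock())"
```

```text
the job is handed in; nothing more can be done
the job is handed in; nothing more can be done
```

The job is handed in at about 39 s of the 67 s; no verdict is reported, so my own checks are all I have.

- **Keys:** I pressed power, unit and tare in order with the bowl empty, then hold after the garlic was in and the hand was away. Each press stopped at N ≈ 59 mm with about 5–6.5 N on the tool, which is roughly 3.6–4 mm of travel. I pressed power a second time, before unit, to check its force profile; it showed the spring and then a hard stop at N = 58.7 mm. The hold press stopped at 59.1–59.2 mm, a few tenths of a millimetre short of that stop, and I did not repeat it.
- **Head lean:** A is about 0.32 rad, from fitting the camera pictures. The touch heights agreed to within about 1 mm.
- **Trouble on the way:** On the first release, the opened fingers wedged against the bowl wall. The bowl, with the garlic in it, rose about 12 cm before I noticed. I lowered it gently back onto the pan, regripped the garlic, which freed the bowl, and released it again higher up, about 17 mm above the bowl floor. That is a short fall, not a true set-down, but under the 25 mm limit.
- **Last checks:** In the last picture the garlic stands in the middle of the bowl, the bowl stands flat near the middle of the pan, and the keys look up. The tool force is about zero and the hand is clear. In a picture just before the hold press, the onion, mill and tub looked unmoved. I did not measure their positions.
- **Camera disagreement:** The scene camera put the garlic about 13 mm from where the top camera did. I used the top and wrist cameras, which agreed within a few millimetres.

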